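Find the full solder cassette by weight and load it into the feeder

ROBOT

A 6-joint arm with a two-finger parallel gripper is mounted at the origin on the work surface; the furniture and walls round the work are solid. World frame = base frame: x ahead of the robot, y to its left, z up, the work surface at z = 0. Lengths are in m, angles in rad, forces in N, time in s.
With the tool pointing down it reaches from about 0.35 to 0.975 m from the base axis. Payload 17.4 kg.
Tool frame: the origin (TCP) lies midway between the tips of the shut fingers; the grasp point (between the pads) lies 19 mm behind it (r.tcp_to_grasp is the distance from the TCP to the grasp point, in m); z points along the fingers, y is the line along which they close (so a half turn about z gives the same grasp; the last joint's range is limited). The gripper opens to 85 mm and grips with 20 to 120 N. Pads are 22 mm wide; open, the fingers measure 114 mm over their backs; the gripper's body (76 mm by 85 mm) begins 54 mm behind the grasp point. The pads swing forward as they close: fully open they stand 13 mm farther back than shut.
Start: joints at [-1.372, 0.116, 1.442, -0, 1.584, -0.038], TCP at [0.158, -0.656, 0.231] pointing down, gripper open.
Joint ranges: [-2.83, 2.83], [-0.83, 2.19], [0.07, 2.5], [-1.14, 4.28], [0.01, 3], [-2.97, 2.97]. Speed limits (rad/s): [1.89, 1.89, 2.22, 3.14, 3.14, 3.14].

INTERFACE

Orientations are given as a unit quaternion [w, x, y, z].
In Python, from plant import read_state, camera, ticket, r gives the robot as it stands.
- The arm moves only by the tool play_rows, never from a script. Its arguments are lists of equal length, an entry for each row: "linear": the shift along the tool's x, y, z in mm, a list of three; "roll": the turn about the tool's z in rad; "fingers": the opening, from -1 (shut) to 1 (fully open). In form: {"linear": [[dx, dy, dz], ...], "roll": [roll, ...], "fingers": [fingers, ...]}. A call has 1 to 12 rows; each row shifts and turns the commanded pose from where the row before left it, along the tool's axes as they then stand; what a row does not reach is not made up. A row lasts 1/8 s, in which the tool goes at most 62.5 mm and 10.7 degrees, less where a joint would pass 70% of its speed; a pose out of reach is approached as far as the arm can. A call with a gripper value outside its range is refused whole. The fingers move at their own pace and stop on an object; "grip_force" is the grip in N (left out, the last holds). Time passes only in rows, so rows that do not move let the fingers close. It gives the time, the measured TCP pose, the force, the opening and the grip force at its end, in the units of the state.
- read_state(): the state, without advancing time (a new reading comes with each control period).
- camera(name): name is "scene" or "top" or "wrist"; returns a dict with "color" (420x560x3 uint8, red, green, blue), "fx", "fy", "cx", "cy" (pixels), "xyz" and "orientation" of the camera in the world; the wrist camera has in their place "hand_eye" (4x4, takes a point from camera to tool coordinates, whose origin is the TCP and whose axes are the flange's). Camera axes: x right, y up, looking along -z (the intrinsics and any distortion apply to the point x, -y, -z); pixel columns grow to the right and rows downward; lengths in m; the calibration is good to about 2 mm. A picture is of the moment at which its call begins: read the wrist's pose just before it. There is no depth.
- ticket.sign_off(): hands the job in; it is judged then, once.
The state is a dict: "t": time; "joints": joint angles; "qd": joint speeds; "joint_efforts": joint torques, N m; "tool_pos": TCP position; "eef_rot": TCP orientation; "contact_force": force on the tool from outside, world axes, zero at the start; "wrist_torque": the same for the moment, N m; "finger_gap": opening from 0.0 (shut) to 1.0 (fully open); "gripper_force": force on a finger pad.
Only numpy, scipy, OpenCV 4.12 (cv2) and the standard library are available. Lean on these libraries where they do the work, as an engineer would, in place of code of your own. Each camera call takes 0.05 s, during which the arm holds its last target. There are 200 camera calls.

TASK

The two closed solder cassettes look the same, but one is nearly used up: lift each to feel which is heavier. Slide the heavier one, wire outlet first, along the feeder's channel until it is fully home against the stop with both roller catches in its grooves, pressing no harder than it needs, and set the lighter one upright in the blue refill tray. Leave the flux bottle, spool and tape where they are.

Things in the scene. Friction and masses are not known exactly. Their poses are not given: they have to be found in the camera images.
- cassette_a: Closed opaque solder-wire cassette, dark grey, orange lid. Inside is a reel, full or nearly used up: together under 0.65 kg, and the two differ by over 0.24 kg. Origin: centre of the underside; z up; x to the front (white arrow on lid), within 0.4 rad of away from the robot at the start. Foot flange 66 (x) by 64 (y) by 6 mm; body 60 by 54 mm, lid top at 54 mm; grip across y, 27 to 52 mm up.
- cassette_b: The other cassette, exactly like cassette_a outside: same sizes, frame and grip. Which of the two is full changes. Each has an upright groove 9.5 mm wide in both sides, centred 17 mm ahead of the origin, for the feeder's roller catches.
- cassette_a_outlet (a point): Tip of the brass wire outlet (7 mm round stub) on the front of cassette_a: 36 mm ahead of its origin (x), 26 mm up.
- cassette_b_outlet (a point): The same point on cassette_b.
- dock: Loading channel of a solder feeder, fixed: grey base plate 210 by 104 by 8 mm, open apron in front, two low aluminium rails, blue feed head (61 mm high) with the stop at the back. Origin: middle of the channel mouth, at table height; x points into the channel, the way a cassette slides; z up. Base plate x = -84 to 126 mm. Pushing a cassette at it with over 25 N does damage.
- dock_apron (a point): Middle of the apron, on the base plate, 45 mm before the dock's origin (x), 8 mm up: a cassette set down here, arrow along the dock's x, has its foot just short of the rails. The apron is flat and free of edges from x = -84 to -14 mm.
- dock_rails (a point): On the base plate midway between the rails, 42 mm past the dock's origin (x), 8 mm up. Rails run from x = 10 to 75 mm, 67 mm apart inside; lips overhang the foot, 59 mm apart, 8 mm above the plate, top at z = 19 mm, so no entry from above. Splayed guides from x = -14 to 10 mm, 82 to 67 mm apart. The foot slides on the plate, 1.5 mm free each side, 2 mm under the lips.
- catch_left (a joint): Travel of the spring roller on the dock's +y side, m, outward: 0 with no cassette, about 0.0033 riding on a cassette's side, 0 to 0.0022 dropped into its groove (0.001 if centred). The feed head with rollers and stop is clamped anywhere along its slots: the stop face, met by the foot's front edge (33 mm ahead of the cassette's origin), is at dock x = 56 to 92 mm, not measured.
- catch_right (a joint): The same on the -y side. The rollers stand 15 mm before the stop under steel plates (top at z = 34 mm, reaching 23 mm before the stop). Pushing in between them takes 6 to 16 N, then little until they drop into the grooves, drawing the cassette in over the last 4 mm, and the stop's rubber buffer (12 N per mm) is met.
- refill_tray: Blue open tray for cassettes to be refilled, 170 (x) by 140 (y) mm, walls 3 mm thick and 22 mm high, inner floor at z = 3 mm, fixed. Origin: centre of the underside, z up.
- flux_bottle: Bystander: small flux bottle with a red needle cap, 28 mm across, 94 mm high, standing. Origin: centre of the underside.
- solder_spool: Bystander: spool of solder standing on its flange, 48 mm across, 40 mm high. Origin: centre of the underside.
- tape_roll: Bystander: roll of yellow tape lying flat, 60 mm across, 18 mm high. Origin: centre of the underside.

How it is judged:
By the outcome, as a careful person would: the job done as asked, in the order asked, and still so for the second after the job is handed in, with the robot touching nothing.
It also fails if it takes over 67 s, if anything falls off the work surface, if the arm or the gripper's body presses on something with over 40 N, if the wrist force passes 120 N, or if a joint passes its speed limit or range.

## Working session

There is one attempt and no reset: what is moved stays moved. The work goes in short steps, Python scripts to look and compute and a tool call to move; the robot and the scene stay as the last step left them, time stands still between calls to the robot, and variables do not carry over. Pictures are saved under pics/ and viewed, at most 10 in all, crops included, and the job is handed in when it is done.

Besides the shell and the picture viewer there is one more tool, called after "Emit:" in YAML: its name, and indented under it one key for each argument. play_rows: Moves the arm, as the interface text tells. Its arguments: {"type":"object","properties":{"linear":{"type":"array"},"roll":{"type":"array"},"fingers":{"type":"array"},"grip_force":{"type":"number"}},"required":["linear","roll","fingers"]}

```bash
ls; mkdir -p pics
python3 - <<'E'
from plant import read_state, camera, ticket, r
import cv2
s=read_state(); print(s); print(r.tcp_to_grasp)
import pickle
for n in ("scene","top"):
    c=camera(n); cv2.imwrite(f"pics/{n}0.png",c["color"][:,:,::-1]); pickle.dump(c,open(f"{n}0.pkl","wb"))
    print(n,{k:v for k,v in c.items() if k!="color"})
E
```

```text
pics
{'t': 0.0, 'joints': array([-1.37179438e+00,  1.16495188e-01,  1.44229372e+00,  1.79066268e-06,
        1.58400374e+00, -3.77949552e-02]), 'qd': array([6.33541640e-04, 7.34876987e-04, 8.61825669e-04, 1.34905099e-03,
       9.22045573e-05, 1.35803707e-03]), 'joint_efforts': array([-3.46369008e-03, -7.31985641e+01, -6.32485342e+01, -2.64863966e-04,
        6.29236631e-03, -2.06974039e-05]), 'tool_pos': array([ 0.15830367, -0.65596753,  0.2305383 ]), 'eef_rot': array([-5.98120905e-04,  9.92998907e-01,  1.18122015e-01, -4.74171397e-05]), 'contact_force': array([-0.18629373,  0.0371631 ,  0.55053854]), 'wrist_torque': array([ 0.02532549,  0.0041258 , -0.01508681]), 'gripper_force': 0.0, 'finger_gap': 0.9981119366549023}
0.0187
scene {'fx': 485.54151211238866, 'fy': 485.54151211238866, 'cx': 279.4191720320944, 'cy': 216.8487417493613, 'xyz': array([0.02530214, 0.93098695, 0.75978329]), 'orientation': array([-0.18381615, -0.09838849,  0.44629887,  0.8702578 ])}
top {'fx': 470.79017889992684, 'fy': 470.79017889992684, 'cx': 271.0681676857761, 'cy': 206.38260272582804, 'xyz': array([0.28343166, 0.08583351, 1.14701088]), 'orientation': array([ 0.71286049,  0.04000422, -0.0660861 , -0.69703817])}
```

View pics/top0.png

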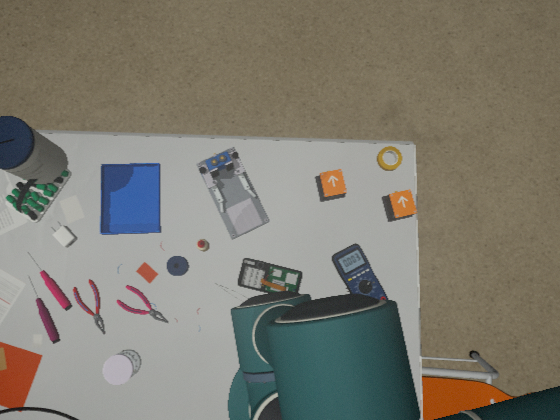

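View pics/scene0.png

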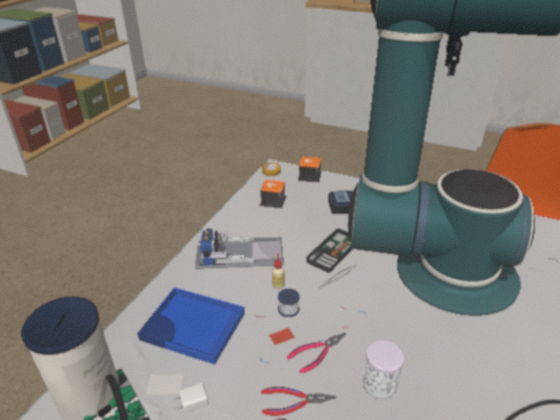

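The top view shows cassettes at about (332,184) and (401,204), tape at (390,158), dock from apron (245,217) to head (219,160), tray at (131,199), bottle at (203,245) and spool at (177,265). Next I measure these.

```bash
cat > h.py <<'E'
import numpy as np, cv2, pickle
from scipy.spatial.transform import Rotation as R
def rot(q): return R.from_quat(np.r_[q[1:],q[0]])
def cast(c,uv,z,pose=None):
    uv=np.atleast_2d(uv).astype(float)
    d=np.c_[(uv[:,0]-c["cx"])/c["fx"],-(uv[:,1]-c["cy"])/c["fy"],-np.ones(len(uv))]
    if pose is None: M,p=rot(c["orientation"]).as_matrix(),c["xyz"]
    else:
        T=pose@c["hand_eye"]; M,p=T[:3,:3],T[:3,3]
    d=d@M.T
    return p+d*((z-p[2])/d[:,2])[:,None]
def proj(c,X,pose=None):
    if pose is None: M,p=rot(c["orientation"]).as_matrix(),c["xyz"]
    else:
        T=pose@c["hand_eye"]; M,p=T[:3,:3],T[:3,3]
    q=(np.atleast_2d(X)-p)@M
    return np.c_[c["cx"]-c["fx"]*q[:,0]/q[:,2],c["cy"]+c["fy"]*q[:,1]/q[:,2]]
def pose(s):
    T=np.eye(4);T[:3,:3]=rot(s["eef_rot"]).as_matrix();T[:3,3]=s["tool_pos"];return T
def blobs(m,amin=60):
    cs,_=cv2.findContours(m.astype(np.uint8),cv2.RETR_EXTERNAL,cv2.CHAIN_APPROX_NONE)
    return [k for k in cs if cv2.contourArea(k)>amin]
E
python3 - <<'E'
from h import *
c=pickle.load(open("top0.pkl","rb")); im=c["color"]; hsv=cv2.cvtColor(im,cv2.COLOR_RGB2HSV)
H,S,V=cv2.split(hsv)
org=(H>5)&(H<18)&(S>150)&(V>130)
for k in blobs(org,300):
    P=cast(c,k[:,0],.054)[:,:2]
    rc=cv2.minAreaRect(P.astype(np.float32)); 
    print("lid",k[:,0].mean(0).round(),np.round(rc[0],4),np.round(rc[1],4),round(rc[2],1))
    # arrow
    m=np.zeros(H.shape,np.uint8); cv2.drawContours(m,[k],-1,1,-1); a=(m>0)&(S<120)
    v,u=np.nonzero(a); 
    if len(u)>5:
        Q=cast(c,np.c_[u,v],.054)[:,:2]; w,E=np.linalg.eigh(np.cov(Q.T)); print("  arrow",Q.mean(0).round(4),E[:,1],w)
blue=(H>105)&(H<125)&(S>150)
for k in blobs(blue,100):
    P=cast(c,k[:,0],.022)[:,:2]; rc=cv2.minAreaRect(P.astype(np.float32))
    print("blue",k[:,0].mean(0).round(),np.round(rc[0],4),np.round(rc[1],4),round(rc[2],1))
# dock corners view
crop=im[140:250,180:290]; cv2.imwrite("pics/dock0.png",cv2.resize(crop,None,fx=5,fy=5,interpolation=cv2.INTER_CUBIC)[:,:,::-1])
E
```

```text
lid [460. 396.] [ 0.0242 -0.4031] [0.2046 0.0897] 90.0
lid [ 15. 373.] [0.0603 0.6095] [0.0964 0.1225] 73.8
lid [402. 203.] [ 0.465 -0.265] [0.0589 0.0531] 14.6
  arrow [ 0.472  -0.2648] [-0.97037406 -0.24160748] [2.81972451e-05 3.91138183e-05]
lid [333. 184.] [ 0.5104 -0.0977] [0.0588 0.0524] 12.3
  arrow [ 0.517  -0.0981] [-0.95799131 -0.28679724] [2.77856150e-05 4.37731555e-05]
blue [134. 205.] [0.4634 0.3835] [0.1607 0.1313] 3.2
```

View pics/dock0.png

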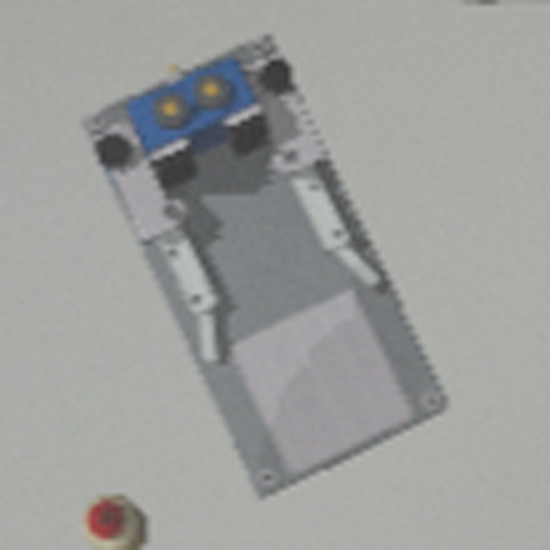

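```bash
cat >> h.py <<'E'
def yaw(s):
    x=pose(s)[:3,0]; return np.degrees(np.arctan2(x[1],x[0]))
def delta(s,target,yd=None):
    """tool-frame shift in mm to world target; roll in rad to yaw yd"""
    T=pose(s); d=T[:3,:3].T@(np.array(target)-T[:3,3])*1000
    rl=None if yd is None else -np.radians(yd-yaw(s))
    print("shift",d.round(1),"roll",rl,"yaw",yaw(s).round(2),"tool z",T[:3,2].round(4))
E
python3 - <<'E'
from h import *
from plant import read_state
c=pickle.load(open("top0.pkl","rb"))
p=np.array([[262,496],[445,405],[272,35],[85,120]])/5.+[180,140]
P=cast(c,p,.008)[:,:2]; print(P.round(4))
d=(P[2]+P[3]-P[0]-P[1])/2; L=np.linalg.norm(d); d/=L
print("len",L,"wid",np.linalg.norm(P[0]-P[1]),np.linalg.norm(P[2]-P[3]),"yaw",np.degrees(np.arctan2(d[1],d[0])))
m=P.mean(0); print("origin",m-d*.021,"d",d)
s=read_state(); delta(s,[.455,-.2675,.2],14)
E
```

```text
[[0.3738 0.1373]
 [0.4202 0.0497]
 [0.6034 0.1396]
 [0.5574 0.2303]]
len 0.2049518419090099 wid 0.09906350230080949 0.10167396913860384 yaw 26.49578537843881
origin [0.46992036 0.12983256] d [0.89496718 0.44613198]
shift [ 379.6 -308.    31. ] roll -0.0075078703848089085 yaw 13.57 tool z [-2.e-04  1.e-03 -1.e+00]
```

Emit:
play_rows:
  linear:
    - [42,-34,3]
    - [42,-34,3]
    - [42,-34,3]
    - [42,-34,3]
    - [42,-34,3]
    - [42,-34,4]
    - [42,-34,4]
    - [42,-34,4]
    - [43,-36,4]
    - [0,0,0]
    - [0,0,0]
  roll: [0,0,0,0,0,0,0,0,0,0,0]
  fingers: [1,1,1,1,1,1,1,1,1,1,1]
  grip_force: 40

```text
t: 1.48
tool_pos: [0.4543, -0.268, 0.2001]
eef_rot: [0.0, 0.993, 0.118, -0.0]
contact_force: [-0.8, -0.1, -0.5]
finger_gap: 1.0
gripper_force: 0.0
```

```bash
cat >> h.py <<'E'
def shot(name):
    from plant import read_state, camera
    s=read_state(); c=camera("wrist"); cv2.imwrite(f"pics/{name}.png",c["color"][:,:,::-1]); pickle.dump((s,c),open(name+".pkl","wb")); return s,c
def lids(s,c,z=.054,pr=True):
    H,S,V=cv2.split(cv2.cvtColor(c["color"],cv2.COLOR_RGB2HSV))
    out=[]
    for k in blobs((H>4)&(H<20)&(S>140)&(V>90),800):
        P=cast(c,k[:,0],z,pose(s))[:,:2]; rc=cv2.minAreaRect(P.astype(np.float32))
        print("lid px",k[:,0].min(0),k[:,0].max(0),"ctr",np.round(rc[0],4),"size",np.round(rc[1],4),"ang",round(rc[2],2))
E
python3 - <<'E'
from h import *
s,c=shot("w1"); print(s["t"],s["tool_pos"],yaw(s),s["contact_force"],c["hand_eye"].round(3).tolist()); lids(s,c)
E
```

```text
1.475 [ 0.45434438 -0.2679694   0.20014918] 13.603645793524057 [-0.80045864 -0.10575557 -0.51855026] [[-0.001, 0.962, 0.274, 0.068], [1.0, 0.001, 0.0, -0.0], [-0.0, 0.274, -0.962, -0.142], [0.0, 0.0, 0.0, 1.0]]
lid px [247 137] [315 211] ctr [ 0.4673 -0.2668] size [0.0598 0.0535] ang 14.14
lid px [34 20] [116 106] ctr [ 0.5126 -0.101 ] size [0.0594 0.0536] ang 12.74
```

View pics/w1.png

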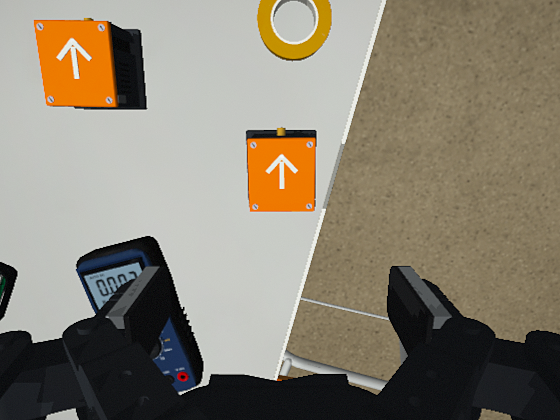

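The wrist view shows the far-right cassette's lid at (282,174) with its outlet up at (281,131). The other lid is at (75,63), the tape at (295,15), and the multimeter is clear of the fingers. I'll grip it now and lift.

Emit:
play_rows:
  linear:
    - [3,2,40]
    - [0,0,50]
    - [0,0,50]
    - [0,0,25]
    - [0,0,13]
    - [0,0,0]
    - [0,0,0]
    - [0,0,0]
    - [0,0,0]
    - [0,0,0]
    - [0,0,0]
    - [0,0,0]
  roll: [-0.009,0,0,0,0,0,0,0,0,0,0,0]
  fingers: [1,1,1,1,1,1,0,-1,-1,-1,-1,-1]
  grip_force: 40

```text
t: 3.02
tool_pos: [0.4584, -0.2696, 0.0236]
eef_rot: [0.001, 0.992, 0.123, 0.001]
contact_force: [-0.8, -2.0, 6.4]
finger_gap: 0.626
gripper_force: 43.0
```

Emit:
play_rows:
  linear:
    - [0,0,0]
    - [0,0,0]
    - [0,0,-10]
    - [0,0,-15]
    - [0,0,-15]
    - [0,0,0]
    - [0,0,0]
    - [0,0,0]
    - [0,0,0]
  roll: [0,0,0,0,0,0,0,0,0]
  fingers: [-1,-1,-1,-1,-1,-1,-1,-1,-1]

```text
t: 4.15
tool_pos: [0.4577, -0.269, 0.0619]
eef_rot: [-0.0, 0.992, 0.123, -0.0]
contact_force: [0.6, 0.6, -1.5]
finger_gap: 0.626
gripper_force: 42.8
```

Run:
```python
from h import *
from plant import read_state
s=read_state(); print(s["tool_pos"],s["contact_force"],s["finger_gap"],s["gripper_force"],s["wrist_torque"],s["joint_efforts"].round(2))
```

```text
[ 0.45774295 -0.26898423  0.0618672 ] [ 0.62300579  0.60178343 -1.54429358] 0.6260453169174341 42.827916741371155 [-0.03301004  0.04429908  0.02001291] [ 0.000e+00 -5.130e+01 -5.982e+01  1.000e-02 -1.000e-02 -0.000e+00]
```

Emit:
play_rows:
  linear:
    - [0,0,0]
    - [0,0,15]
    - [0,0,15]
    - [0,0,6]
    - [0,0,3]
    - [0,0,0]
    - [0,0,0]
    - [0,0,0]
    - [0,0,0]
  roll: [0,0,0,0,0,0,0,0,0]
  fingers: [-1,-1,-1,-1,-1,0.5,1,1,1]

```text
t: 5.28
tool_pos: [0.4579, -0.2691, 0.0233]
eef_rot: [0.0, 0.992, 0.123, 0.0]
contact_force: [0.5, 0.5, 0.1]
finger_gap: 1.001
gripper_force: 0.0
```

Emit:
play_rows:
  linear:
    - [0,0,0]
    - [0,0,-30]
    - [0,0,-50]
    - [0,0,-58]
    - [40,-50,0]
    - [35,-50,0]
    - [0,-48,0]
    - [0,0,0]
    - [0,0,0]
  roll: [0,0,0,0,0,0,0.02,0,0]
  fingers: [1,1,1,1,1,1,1,1,1]

```text
t: 6.4
tool_pos: [0.4941, -0.1089, 0.1614]
eef_rot: [0.0, 0.994, 0.113, 0.0]
contact_force: [-0.1, -0.4, 0.3]
finger_gap: 1.0
gripper_force: 0.0
```

Run:
```python
from h import *
s,c=shot("w2"); print(s["t"],s["tool_pos"],yaw(s),s["contact_force"]); lids(s,c)
print(proj(c,[[.5126,-.101,.054],[.467,-.267,.054]],pose(s)))
a=np.radians(12.7); delta(s,[.5126-.01*np.cos(a),-.101-.01*np.sin(a),.022],12.7)
```

```text
6.4 [ 0.49408615 -0.10885377  0.16143549] 12.972531423724922 [-0.09071036 -0.41892838  0.32573967]
lid px [437 245] [514 318] ctr [ 0.4665 -0.2648] size [0.0605 0.0548] ang 14.11
lid px [232 132] [311 216] ctr [ 0.5128 -0.0997] size [0.0588 0.0535] ang 12.88
[[273.45516358 176.0570403 ]
 [475.59634603 282.85394145]]
shift [  9.8  -3.6 139.4] roll 0.004756570659147688 yaw 12.97 tool z [ 3.e-04 -3.e-04 -1.e+00]
```

Emit:
play_rows:
  linear:
    - [10,-5,20]
    - [0,0,45]
    - [0,0,45]
    - [0,0,20]
    - [0,0,9]
    - [0,0,0]
    - [0,0,0]
    - [0,0,0]
    - [0,0,0]
    - [0,0,0]
    - [0,0,0]
    - [0,0,0]
  roll: [0.004,0,0,0,0,0,0,0,0,0,0,0]
  fingers: [1,1,1,1,1,0,-1,-1,-1,-1,-1,-1]

```text
t: 7.95
tool_pos: [0.5035, -0.1019, 0.0239]
eef_rot: [0.001, 0.994, 0.111, 0.001]
contact_force: [-0.2, -1.2, 6.8]
finger_gap: 0.628
gripper_force: 44.3
```

Emit:
play_rows:
  linear:
    - [0,0,0]
    - [0,0,-10]
    - [0,0,-15]
    - [0,0,-15]
    - [0,0,0]
    - [0,0,0]
    - [0,0,0]
    - [0,0,0]
  roll: [0,0,0,0,0,0,0,0]
  fingers: [-1,-1,-1,-1,-1,-1,-1,-1]

```text
t: 8.95
tool_pos: [0.5024, -0.1015, 0.0619]
eef_rot: [-0.0, 0.994, 0.111, -0.0]
contact_force: [0.2, 0.6, -4.8]
finger_gap: 0.628
gripper_force: 43.7
```

Run:
```python
from h import *
s,c=shot("w3"); print(s["t"],s["tool_pos"],yaw(s),s["contact_force"],s["wrist_torque"],s["finger_gap"]); lids(s,c,s["tool_pos"][2]+.032)
```

```text
8.95 [ 0.50241648 -0.10150768  0.06186255] 12.710275638285173 [ 0.20927814  0.62545782 -4.76872053] [-0.01977063  0.0386877  -0.00800708] 0.6280136313393377
lid px [195 196] [361 356] ctr [ 0.5137 -0.0986] size [0.0582 0.0523] ang 12.63
```

View pics/w3.png

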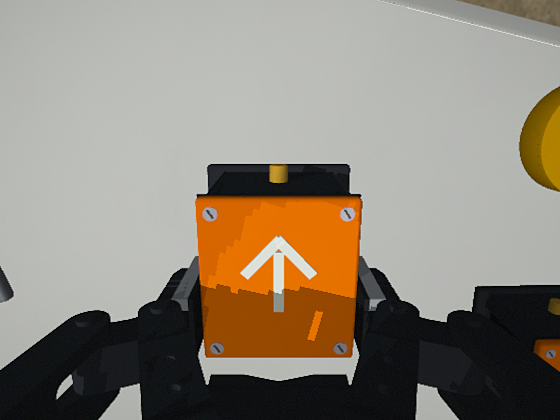

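The gripped cassette is centred in the fingers (lid 195–361 px, outlet at (278,172)). It pulls about 4.8 N against 1.5 N for the other, so this is the heavier one. I'll carry it over the apron and look at the dock.

Emit:
play_rows:
  linear:
    - [0,0,-30]
    - [0,-20,-40]
    - [-7,-45,0]
    - [-7,-45,0]
    - [-8,-45,0]
    - [-8,-40,0]
    - [-7,-24,0]
    - [0,0,0]
    - [0,0,0]
    - [0,0,0]
    - [0,0,0]
  roll: [0,0,0,0,0,0,0,-0.08,-0.08,-0.08,0]
  fingers: [-1,-1,-1,-1,-1,-1,-1,-1,-1,-1,-1]

```text
t: 10.38
tool_pos: [0.4183, 0.1039, 0.1322]
eef_rot: [-0.0, 0.974, 0.229, -0.0]
contact_force: [0.5, -0.9, -4.9]
finger_gap: 0.626
gripper_force: 47.4
```

Run:
```python
from h import *
s,c=shot("w4"); print(s["t"],s["tool_pos"],yaw(s),s["contact_force"]); lids(s,c,s["tool_pos"][2]+.0304)
t=pickle.load(open("top0.pkl","rb")); H,S,V=cv2.split(cv2.cvtColor(t["color"],cv2.COLOR_RGB2HSV))
for k in blobs(((H<6)|(H>174))&(S>140)&(V>80),8):
    m=k[:,0].mean(0)
    if 180<m[0]<230 and 225<m[1]<265: print("bottle",m,cast(t,m,.09))
```

```text
10.375 [0.41828761 0.10393344 0.13220006] 26.435934328370475 [ 0.51324601 -0.91141121 -4.87199603]
lid px [195 196] [361 379] ctr [0.4233 0.1071] size [0.0689 0.053 ] ang 26.36
```

View pics/w4.png

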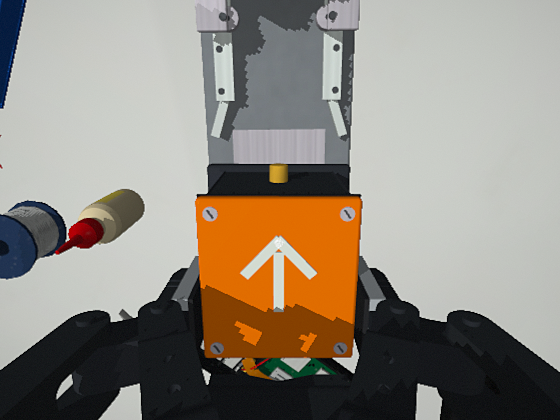

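The wrist view shows the dock rails straight ahead: lips at about u=232 and 324, plate edges at u≈207 and 352, guides ending near v=137. The bottle is at left with its base around (130,205). I'll measure the channel axis from edge profiles.

Run:
```python
from h import *
s,c=pickle.load(open("w4.pkl","rb")); g=cv2.cvtColor(c["color"],cv2.COLOR_RGB2GRAY).astype(int); T=pose(s)
print("bottle base",cast(c,[[130,205],[143,200],[85,235]],[0,0.0,.09][0],T).round(3)[:2])
for v in (40,60,80,95):
    row=g[v,195:365]; print(v,[(195+i,int(d)) for i,d in enumerate(np.diff(row)) if abs(d)>25])
for v in (145,155): 
    row=g[v,195:365]; print(v,[(195+i,int(d)) for i,d in enumerate(np.diff(row)) if abs(d)>25])
```

```text
bottle base [[0.36  0.204 0.   ]
 [0.368 0.196 0.   ]]
40 [(200, -77), (231, -48), (265, 42), (322, 39), (323, 66), (336, -62), (342, -39), (353, 74), (354, 94)]
60 [(201, -51), (202, -29), (213, 50), (214, 31), (232, -147), (245, 39), (322, 50), (323, 44), (341, -149), (350, 26), (351, -35), (352, 54), (353, 91)]
80 [(203, -75), (214, 53), (215, 32), (232, -51), (233, -106), (247, 41), (321, 28), (322, 60), (340, -81), (341, -62), (351, 40), (352, 91)]
95 [(204, -79), (215, 51), (216, 32), (233, -82), (234, -65), (247, 40), (321, 40), (322, 63), (340, -148), (351, 52), (352, 90)]
145 [(207, -79), (232, 29), (324, -50), (348, -30), (349, 58), (350, 92)]
155 [(207, -46), (208, -41), (233, 36), (324, -36), (347, -34), (348, 46), (349, 93)]
```

Run:
```python
from h import *
s,c=pickle.load(open("w4.pkl","rb")); T=pose(s)
def mid(v,l,r,z):
    P=cast(c,[[l,v],[r,v]],z,T)[:,:2]; print(v,"width",np.linalg.norm(P[0]-P[1]).round(4),P.mean(0).round(4)); return P.mean(0)
a=mid(95,234.2,322.2,.019); b=mid(60,232.9,323.2,.019); e=mid(40,231.9,323.6,.019)
d=e-a; print("yaw lips",np.degrees(np.arctan2(d[1],d[0])))
f=mid(155,208,349.2,.008); h=mid(40,201,354,.008); d=h-f; print("yaw base",np.degrees(np.arctan2(d[1],d[0])))
g=mid(155,233.5,324.5,.008)
tips=cast(c,[[217,137],[342,136]],.019,T)[:,:2]; print("guide tips",tips.round(4))
# lateral offset of the points relative to a line at 26.5deg through tcp
for yd in (26,26.5,27):
    y=np.radians(yd); n=np.array([-np.sin(y),np.cos(y)]); x=np.array([np.cos(y),np.sin(y)])
    print(yd,[(round(float((p-s["tool_pos"][:2])@n*1000),2),round(float((p-s["tool_pos"][:2])@x*1000),1)) for p in (a,b,e,f,h,g,tips.mean(0))])
```

```text
95 width 0.0586 [0.4839 0.137 ]
60 width 0.0586 [0.5033 0.1468]
40 width 0.0587 [0.514  0.1522]
yaw lips 26.849415122549882
155 width 0.1024 [0.4469 0.1184]
40 width 0.1022 [0.5154 0.1531]
yaw base 26.924855810711865
155 width 0.066 [0.447  0.1181]
guide tips [[0.4406 0.1624]
 [0.4792 0.0859]]
26 [(0.98, 73.5), (1.22, 95.2), (1.48, 107.2), (0.43, 32.1), (1.67, 108.8), (0.14, 32.1), (-0.07, 46.3)]
26.5 [(0.34, 73.5), (0.39, 95.2), (0.55, 107.2), (0.15, 32.1), (0.72, 108.8), (-0.14, 32.1), (-0.47, 46.3)]
27 [(-0.3, 73.5), (-0.45, 95.2), (-0.39, 107.2), (-0.13, 32.1), (-0.23, 108.8), (-0.42, 32.1), (-0.87, 46.2)]
```

Emit:
play_rows:
  linear:
    - [1,0,40]
    - [0,0,40]
    - [0,0,16]
    - [0,0,2]
    - [0,0,0]
    - [0,0,0]
  roll: [-0.007,0,0,0,0,0]
  fingers: [-1,-1,-1,-1,-1,-1]

```text
t: 11.18
tool_pos: [0.4199, 0.1045, 0.0356]
eef_rot: [0.0, 0.973, 0.232, 0.001]
contact_force: [0.2, -0.6, -4.3]
finger_gap: 0.624
gripper_force: 47.6
```

Emit:
play_rows:
  linear:
    - [0,0,1]
    - [0,0,0]
    - [0,0,0]
  roll: [0,0,0]
  fingers: [-1,-1,-1]

```text
t: 11.55
tool_pos: [0.4193, 0.1044, 0.0334]
eef_rot: [0.0, 0.973, 0.232, 0.0]
contact_force: [0.1, -0.3, -4.8]
finger_gap: 0.624
gripper_force: 47.7
```

Emit:
play_rows:
  linear:
    - [0,0,1]
    - [0,0,0]
    - [0,0,0]
  roll: [0,0,0]
  fingers: [-1,-1,-1]

```text
t: 11.92
tool_pos: [0.4192, 0.1044, 0.0323]
eef_rot: [-0.0, 0.973, 0.232, -0.0]
contact_force: [-0.6, 0.2, -4.1]
finger_gap: 0.622
gripper_force: 47.7
```

Emit:
play_rows:
  linear:
    - [0,0,0.5]
    - [0,0,0]
    - [0,0,0]
  roll: [0,0,0]
  fingers: [-1,-1,-1]

```text
t: 12.3
tool_pos: [0.4193, 0.1044, 0.032]
eef_rot: [0.0, 0.973, 0.232, 0.0]
contact_force: [-1.7, -0.3, -0.4]
finger_gap: 0.627
gripper_force: 48.1
```

Emit:
play_rows:
  linear:
    - [0,0,0.5]
    - [0,0,0]
    - [0,0,0]
  roll: [0,0,0]
  fingers: [-1,-1,-1]

```text
t: 12.68
tool_pos: [0.4193, 0.1044, 0.0319]
eef_rot: [0.0, 0.973, 0.232, 0.0]
contact_force: [-7.9, -0.2, 7.5]
finger_gap: 0.624
gripper_force: 49.2
```

Emit:
play_rows:
  linear:
    - [0,0,-0.7]
    - [4,0,0]
    - [5,0,0]
    - [5,0,0]
    - [5,0,0]
    - [5,0,0]
    - [0,0,0]
  roll: [0,0,0,0,0,0,0]
  fingers: [-1,-1,-1,-1,-1,-1,-1]

```text
t: 13.55
tool_pos: [0.441, 0.1154, 0.0319]
eef_rot: [-0.0, 0.973, 0.232, 0.0]
contact_force: [1.4, 0.0, -2.3]
finger_gap: 0.629
gripper_force: 47.9
```

Run:
```python
from h import *
s,c=pickle.load(open("w4.pkl","rb")); T=pose(s)
y=np.radians(26.85); x=np.array([np.cos(y),np.sin(y)]); o=s["tool_pos"][:2]+x*.060; print("origin",o)
P=cast(c,[[215,31],[340,30]],.034,T)[:,:2]; print("plate front dock x",(P-o)@x)
P=cast(c,[[217,105],[338,106]],.019,T)[:,:2]; print("junction (10mm)",(P-o)@x)
s,c=shot("w5"); n=np.array([-x[1],x[0]]); print("tcp dock",(s["tool_pos"][:2]-o)@x,(s["tool_pos"][:2]-o)@n,s["tool_pos"][2],yaw(s),s["contact_force"]@np.r_[x,0],s["contact_force"]@np.r_[n,0],s["contact_force"][2],s["wrist_torque"])
```

```text
origin [0.47181913 0.13103282]
plate front dock x [0.05017835 0.05008779]
junction (10mm) [0.00741841 0.00607769]
tcp dock -0.034560707372040526 -3.195113460854523e-05 0.03193102467101089 26.86912860537734 1.2909398342006158 -0.6282824381345457 -2.346266033710623 [ 0.0529743  -0.23373165  0.04905951]
```

View pics/w5.png

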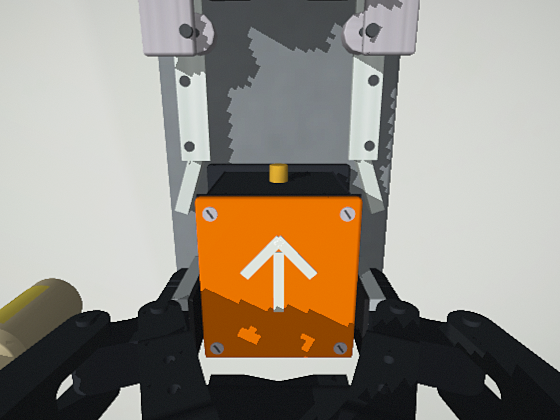

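The lid is centred between the rails (u 197–360 against lips 208 and 350), with the foot front at the rail junction (v≈163). The roller plates' front edges are at v≈54. Sliding on.

Emit:
play_rows:
  linear:
    - [3,0,0]
    - [4,0,0]
    - [4,0,0]
    - [4,0,0]
    - [0,0,0]
  roll: [0,0,0,0,0]
  fingers: [-1,-1,-1,-1,-1]

```text
t: 14.22
tool_pos: [0.4543, 0.1221, 0.032]
eef_rot: [-0.0, 0.973, 0.232, 0.0]
contact_force: [1.0, -0.9, -3.4]
finger_gap: 0.62
gripper_force: 47.8
```

Emit:
play_rows:
  linear:
    - [4,0,0]
    - [4,0,0]
    - [4,0,0]
    - [4,0,0]
    - [0,0,0]
  roll: [0,0,0,0,0]
  fingers: [-1,-1,-1,-1,-1]

```text
t: 14.85
tool_pos: [0.4685, 0.1293, 0.0319]
eef_rot: [-0.0, 0.973, 0.232, 0.0]
contact_force: [1.8, 0.1, -3.3]
finger_gap: 0.628
gripper_force: 47.8
```

Emit:
play_rows:
  linear:
    - [2,0,0]
    - [2,0,0]
    - [2,0,0]
    - [0,0,0]
  roll: [0,0,0,0]
  fingers: [-1,-1,-1,-1]

```text
t: 15.35
tool_pos: [0.4738, 0.132, 0.032]
eef_rot: [-0.0, 0.973, 0.232, 0.0]
contact_force: [-0.6, -0.0, -3.5]
finger_gap: 0.623
gripper_force: 47.8
```

Emit:
play_rows:
  linear:
    - [1,0,0]
    - [1,0,0]
    - [1,0,0]
    - [1,0,0]
    - [0,0,0]
  roll: [0,0,0,0,0]
  fingers: [-1,-1,-1,-1,-1]

```text
t: 15.98
tool_pos: [0.4773, 0.1338, 0.032]
eef_rot: [0.0, 0.973, 0.232, 0.0]
contact_force: [-0.3, 0.1, -4.6]
finger_gap: 0.625
gripper_force: 47.8
```

Emit:
play_rows:
  linear:
    - [1,0,0]
    - [1,0,0]
    - [1,0,0]
    - [0,0,0]
  roll: [0,0,0,0]
  fingers: [-1,-1,-1,-1]

```text
t: 16.48
tool_pos: [0.48, 0.1351, 0.032]
eef_rot: [-0.0, 0.973, 0.232, 0.0]
contact_force: [1.0, -0.1, -4.4]
finger_gap: 0.624
gripper_force: 47.8
```

Emit:
play_rows:
  linear:
    - [1,0,0]
    - [1,0,0]
    - [0,0,0]
  roll: [0,0,0]
  fingers: [-1,-1,-1]

```text
t: 16.85
tool_pos: [0.4818, 0.136, 0.032]
eef_rot: [-0.0, 0.973, 0.232, 0.0]
contact_force: [0.6, 0.2, -3.9]
finger_gap: 0.623
gripper_force: 47.8
```

Emit:
play_rows:
  linear:
    - [1,0,0]
    - [1,0,0]
    - [0,0,0]
  roll: [0,0,0]
  fingers: [-1,-1,-1]

```text
t: 17.23
tool_pos: [0.4835, 0.137, 0.032]
eef_rot: [-0.0, 0.973, 0.232, 0.0]
contact_force: [0.2, 0.4, -4.4]
finger_gap: 0.624
gripper_force: 47.8
```

Emit:
play_rows:
  linear:
    - [1,0,0]
    - [1,0,0]
    - [0,0,0]
  roll: [0,0,0]
  fingers: [-1,-1,-1]

```text
t: 17.6
tool_pos: [0.4854, 0.1379, 0.032]
eef_rot: [-0.0, 0.973, 0.232, 0.0]
contact_force: [-0.6, 0.2, -4.7]
finger_gap: 0.627
gripper_force: 47.8
```

Emit:
play_rows:
  linear:
    - [1,0,0]
    - [1,0,0]
    - [0,0,0]
  roll: [0,0,0]
  fingers: [-1,-1,-1]

```text
t: 17.98
tool_pos: [0.4871, 0.1387, 0.032]
eef_rot: [0.0, 0.973, 0.232, -0.0]
contact_force: [-0.5, -1.6, -4.3]
finger_gap: 0.625
gripper_force: 48.0
```

Emit:
play_rows:
  linear:
    - [1,0,0]
    - [0,0,0]
  roll: [0,0]
  fingers: [-1,-1]

```text
t: 18.23
tool_pos: [0.4879, 0.1392, 0.032]
eef_rot: [0.0, 0.973, 0.232, -0.0]
contact_force: [-3.6, -2.0, -2.6]
finger_gap: 0.623
gripper_force: 48.2
```

Emit:
play_rows:
  linear:
    - [1,0,0]
    - [0,0,0]
  roll: [0,0]
  fingers: [-1,-1]

```text
t: 18.48
tool_pos: [0.4888, 0.1396, 0.032]
eef_rot: [-0.0, 0.973, 0.232, -0.0]
contact_force: [-3.2, -0.7, -2.2]
finger_gap: 0.626
gripper_force: 48.2
```

Emit:
play_rows:
  linear:
    - [1,0,0]
    - [0,0,0]
  roll: [0,0]
  fingers: [-1,-1]

```text
t: 18.73
tool_pos: [0.4897, 0.1401, 0.032]
eef_rot: [-0.0, 0.973, 0.232, -0.0]
contact_force: [-2.9, -1.9, -1.7]
finger_gap: 0.625
gripper_force: 48.3
```

Emit:
play_rows:
  linear:
    - [1,0,0]
    - [0,0,0]
  roll: [0,0]
  fingers: [-1,-1]

```text
t: 18.98
tool_pos: [0.4906, 0.1405, 0.032]
eef_rot: [0.0, 0.973, 0.232, -0.0]
contact_force: [-4.4, -2.8, -1.4]
finger_gap: 0.629
gripper_force: 48.4
```

Emit:
play_rows:
  linear:
    - [1,0,0]
    - [0,0,0]
  roll: [0,0]
  fingers: [-1,-1]

```text
t: 19.23
tool_pos: [0.4915, 0.141, 0.032]
eef_rot: [-0.0, 0.973, 0.232, -0.0]
contact_force: [-4.3, -2.5, -0.8]
finger_gap: 0.629
gripper_force: 48.3
```

Emit:
play_rows:
  linear:
    - [1,0,0]
    - [0,0,0]
  roll: [0,0]
  fingers: [-1,-1]

```text
t: 19.48
tool_pos: [0.4925, 0.1415, 0.032]
eef_rot: [-0.0, 0.973, 0.232, 0.0]
contact_force: [-1.9, -1.1, -3.4]
finger_gap: 0.625
gripper_force: 48.1
```

Emit:
play_rows:
  linear:
    - [1,0,0]
    - [1,0,0]
    - [0,0,0]
  roll: [0,0,0]
  fingers: [-1,-1,-1]

```text
t: 19.85
tool_pos: [0.4944, 0.1424, 0.032]
eef_rot: [-0.0, 0.973, 0.232, 0.0]
contact_force: [-0.1, 0.2, -4.9]
finger_gap: 0.621
gripper_force: 47.8
```

Emit:
play_rows:
  linear:
    - [1,0,0]
    - [1,0,0]
    - [0,0,0]
  roll: [0,0,0]
  fingers: [-1,-1,-1]

```text
t: 20.23
tool_pos: [0.4961, 0.1433, 0.032]
eef_rot: [-0.0, 0.973, 0.232, 0.0]
contact_force: [0.4, 0.7, -4.5]
finger_gap: 0.624
gripper_force: 47.8
```

Emit:
play_rows:
  linear:
    - [1,0,0]
    - [1,0,0]
    - [0,0,0]
  roll: [0,0,0]
  fingers: [-1,-1,-1]

```text
t: 20.6
tool_pos: [0.498, 0.1442, 0.032]
eef_rot: [-0.0, 0.973, 0.232, 0.0]
contact_force: [3.2, 1.9, -6.3]
finger_gap: 0.622
gripper_force: 47.7
```

Emit:
play_rows:
  linear:
    - [1,0,0]
    - [0,0,0]
  roll: [0,0]
  fingers: [-1,-1]

```text
t: 20.85
tool_pos: [0.4988, 0.1447, 0.032]
eef_rot: [-0.0, 0.973, 0.232, 0.0]
contact_force: [2.8, 1.7, -6.7]
finger_gap: 0.629
gripper_force: 47.7
```

Emit:
play_rows:
  linear:
    - [1,0,0]
    - [0,0,0]
  roll: [0,0]
  fingers: [-1,-1]

```text
t: 21.1
tool_pos: [0.4996, 0.1451, 0.0321]
eef_rot: [-0.0, 0.973, 0.232, 0.0]
contact_force: [2.9, 1.0, -5.2]
finger_gap: 0.627
gripper_force: 47.7
```

Emit:
play_rows:
  linear:
    - [1,0,0]
    - [0,0,0]
  roll: [0,0]
  fingers: [-1,-1]

```text
t: 21.35
tool_pos: [0.5002, 0.1454, 0.0321]
eef_rot: [0.0, 0.973, 0.232, -0.0]
contact_force: [-2.2, -1.4, -1.6]
finger_gap: 0.625
gripper_force: 48.2
```

Emit:
play_rows:
  linear:
    - [0.5,0,0]
    - [0,0,0]
  roll: [0,0]
  fingers: [-1,-1]

```text
t: 21.6
tool_pos: [0.5005, 0.1455, 0.0321]
eef_rot: [0.0, 0.973, 0.232, -0.001]
contact_force: [-6.2, -2.2, 1.5]
finger_gap: 0.628
gripper_force: 48.6
```

Emit:
play_rows:
  linear:
    - [0.5,0,0]
    - [0,0,0]
  roll: [0,0]
  fingers: [-1,-1]

```text
t: 21.85
tool_pos: [0.5006, 0.1456, 0.0321]
eef_rot: [0.0, 0.973, 0.232, -0.001]
contact_force: [-9.6, -4.3, 4.9]
finger_gap: 0.621
gripper_force: 49.0
```

The buffer is met at about 10 N with both catches drawn in. I'll release, rise and check.

Emit:
play_rows:
  linear:
    - [0,0,0]
    - [0,0,0]
    - [0,0,0]
    - [0,0,0]
    - [0,0,-20]
    - [0,0,-40]
    - [-15,0,-50]
    - [0,0,0]
    - [0,0,0]
  roll: [0,0,0,0,0,0,0,0,0]
  fingers: [0.4,0.6,1,1,1,1,1,1,1]

```text
t: 22.98
tool_pos: [0.488, 0.1392, 0.1428]
eef_rot: [-0.0, 0.973, 0.232, 0.001]
contact_force: [0.4, 0.2, -0.5]
finger_gap: 1.003
gripper_force: 0.0
```

Run:
```python
from h import *
s,c=shot("w6"); print(s["t"],s["tool_pos"],yaw(s),s["contact_force"]); lids(s,c,.062)
```

```text
22.975 [0.48800276 0.13918    0.14276142] 26.856744380138572 [ 0.41903804  0.2208162  -0.47666647]
lid px [234 130] [322 224] ctr [0.5087 0.1503] size [0.059  0.0536] ang 26.78
```

View pics/w6.png

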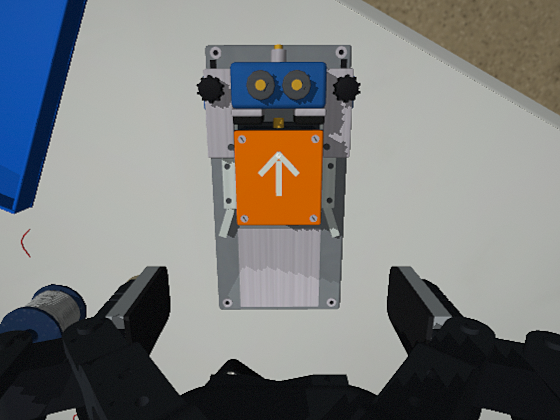

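The cassette sits square between the rails with its front up against the head (lid centre (278,178), arrow towards the head). Next is the lighter one.

Emit:
play_rows:
  linear:
    - [-23,39,-6]
    - [-23,39,-6]
    - [-24,39,-5]
    - [-24,39,0]
    - [-24,39,0]
    - [-24,39,0]
    - [-23,39,0]
    - [-23,39,0]
    - [-23,38,0]
    - [0,0,0]
    - [0,0,0]
  roll: [0,0,0,0,0,0,0,0,0,0.111,0.111]
  fingers: [1,1,1,1,1,1,1,1,1,1,1]

```text
t: 24.4
tool_pos: [0.4574, -0.2688, 0.1576]
eef_rot: [-0.001, 0.993, 0.121, -0.001]
contact_force: [-0.3, 0.4, 0.5]
finger_gap: 0.999
gripper_force: 0.0
```

Run:
```python
from h import *
s,c=shot("w7"); print(s["t"],s["tool_pos"],yaw(s)); lids(s,c); delta(s,[.4578,-.269,.022],14.1)
t=pickle.load(open("top0.pkl","rb")); H,S,V=cv2.split(cv2.cvtColor(t["color"],cv2.COLOR_RGB2HSV))
k=max(blobs((H>100)&(H<130)&(S>150)&(np.arange(560)[None]>90)&(np.arange(560)[None]<170),100),key=cv2.contourArea)
P=cast(t,k[:,0],.022)[:,:2]; print("tray",cv2.minAreaRect(P.astype(np.float32)),P.min(0),P.max(0))
```

```text
24.4 [ 0.45740177 -0.26879748  0.15763031] 13.869957854762458
lid px [239 148] [317 232] ctr [ 0.4667 -0.2662] size [0.0594 0.053 ] ang 13.95
shift [  0.6   0.6 135.6] roll -0.004014992852746102 yaw 13.87 tool z [-0.0021  0.0014 -1.    ]
tray ((0.4634111523628235, 0.3835356533527374), (0.16066999733448029, 0.13126854598522186), 3.1566526889801025) [0.38040339 0.31365422] [0.54635448 0.44469182]
```

Emit:
play_rows:
  linear:
    - [0,0,40]
    - [0,0,50]
    - [0,0,30]
    - [0,0,15]
    - [0,0,0]
    - [0,0,0]
    - [0,0,0]
    - [0,0,0]
    - [0,0,0]
    - [0,0,0]
    - [0,0,0]
  roll: [0,0,0,0,0,0,0,0,0,0,0]
  fingers: [1,1,1,1,1,0,-1,-1,-1,-1,-1]

```text
t: 25.82
tool_pos: [0.4585, -0.2688, 0.0255]
eef_rot: [0.001, 0.992, 0.123, 0.001]
contact_force: [-0.8, -0.4, 7.0]
finger_gap: 0.626
gripper_force: 43.1
```

Emit:
play_rows:
  linear:
    - [0,0,0]
    - [0,0,-20]
    - [0,0,-40]
    - [0,0,-50]
    - [0,0,-40]
    - [0,0,0]
    - [0,0,0]
  roll: [0,0,0,0,0,0,0]
  fingers: [-1,-1,-1,-1,-1,-1,-1]

```text
t: 26.7
tool_pos: [0.4576, -0.2682, 0.1739]
eef_rot: [-0.0, 0.992, 0.123, -0.0]
contact_force: [0.4, -0.1, -2.1]
finger_gap: 0.628
gripper_force: 43.3
```

Run:
```python
from h import *
from plant import read_state
s=read_state(); print(s["t"],s["contact_force"],s["finger_gap"]); delta(s,[.453,.381,.17],3)
```

```text
26.7 [ 0.41505748 -0.0607454  -2.13188869] 0.6284581982355276
shift [ 154.2 -630.7    4. ] roll 0.1944188995023216 yaw 14.14 tool z [-1.e-04  1.e-04 -1.e+00]
```

Emit:
play_rows:
  linear:
    - [11,-45,0]
    - [11,-45,0]
    - [11,-45,0]
    - [11,-45,0]
    - [11,-45,0]
    - [11,-45,0]
    - [11,-45,0]
    - [11,-45,0]
    - [11,-45,0]
    - [11,-45,0]
    - [11,-45,0]
    - [11,-45,0]
  roll: [0,0,0,0,0,0,0,0,0,0,0,0]
  fingers: [-1,-1,-1,-1,-1,-1,-1,-1,-1,-1,-1,-1]

```text
t: 28.2
tool_pos: [0.4531, 0.2888, 0.1726]
eef_rot: [0.0, 0.992, 0.123, -0.001]
contact_force: [1.5, -0.7, -1.7]
finger_gap: 0.628
gripper_force: 44.1
```

Emit:
play_rows:
  linear:
    - [11,-45,0]
    - [11,-45,0]
    - [0,0,0]
    - [0,0,0]
    - [0,0,0]
  roll: [0,0,0.1,0.095,0]
  fingers: [-1,-1,-1,-1,-1]

```text
t: 28.82
tool_pos: [0.4528, 0.3799, 0.1727]
eef_rot: [0.001, 1.0, 0.026, -0.001]
contact_force: [1.1, -0.2, -2.4]
finger_gap: 0.625
gripper_force: 44.5
```

Run:
```python
from h import *
s,c=shot("w8"); print(s["t"],s["tool_pos"],yaw(s),s["contact_force"])
```

```text
28.825 [0.45278752 0.37989778 0.17266428] 3.007895118314816 [ 1.11357141 -0.17223987 -2.43375082]
```

View pics/w8.png

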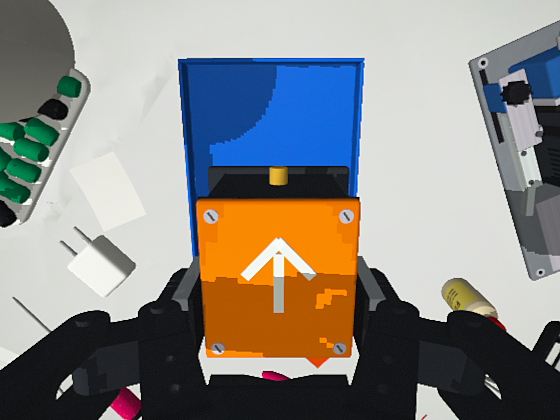

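The tray's walls are at u≈185 and 362, so its centre is about 4 mm left of the tool; the cassette is upright over it. I'll shift and lower.

Emit:
play_rows:
  linear:
    - [0,-4,20]
    - [0,0,40]
    - [0,0,40]
    - [0,0,25]
    - [0,0,12]
    - [0,0,3]
    - [0,0,0]
    - [0,0,0]
  roll: [0,0,0,0,0,0,0,0]
  fingers: [-1,-1,-1,-1,-1,-1,-1,-1]

```text
t: 29.88
tool_pos: [0.4535, 0.3844, 0.035]
eef_rot: [-0.0, 1.0, 0.026, 0.001]
contact_force: [1.1, -0.8, -1.9]
finger_gap: 0.626
gripper_force: 44.4
```

Emit:
play_rows:
  linear:
    - [0,0,1]
    - [0,0,1]
    - [0,0,0]
    - [0,0,0]
  roll: [0,0,0,0]
  fingers: [-1,-1,-1,-1]

```text
t: 30.38
tool_pos: [0.4531, 0.3841, 0.032]
eef_rot: [-0.0, 1.0, 0.026, 0.0]
contact_force: [0.2, 0.6, -2.2]
finger_gap: 0.626
gripper_force: 44.4
```

Emit:
play_rows:
  linear:
    - [0,0,1]
    - [0,0,0]
    - [0,0,0]
  roll: [0,0,0]
  fingers: [-1,-1,-1]

```text
t: 30.75
tool_pos: [0.4531, 0.3841, 0.031]
eef_rot: [0.0, 1.0, 0.026, -0.0]
contact_force: [-0.4, -0.2, -1.8]
finger_gap: 0.623
gripper_force: 44.4
```

Emit:
play_rows:
  linear:
    - [0,0,1]
    - [0,0,0.5]
    - [0,0,0]
    - [0,0,0]
  roll: [0,0,0,0]
  fingers: [-1,-1,-1,-1]

```text
t: 31.25
tool_pos: [0.453, 0.3841, 0.0295]
eef_rot: [0.0, 1.0, 0.026, -0.0]
contact_force: [-0.6, 0.2, -2.1]
finger_gap: 0.624
gripper_force: 44.4
```

Emit:
play_rows:
  linear:
    - [0,0,0.5]
    - [0,0,0.5]
    - [0,0,0]
    - [0,0,0]
  roll: [0,0,0,0]
  fingers: [-1,-1,-1,-1]

```text
t: 31.75
tool_pos: [0.4531, 0.3841, 0.0285]
eef_rot: [-0.0, 1.0, 0.026, 0.0]
contact_force: [-0.1, 0.1, 0.0]
finger_gap: 0.627
gripper_force: 44.5
```

Contact. Release and withdraw.

Emit:
play_rows:
  linear:
    - [0,0,0]
    - [0,0,0]
    - [0,0,0]
    - [0,0,0]
    - [0,0,-20]
    - [0,0,-50]
    - [0,0,-60]
    - [-30,0,-50]
    - [0,0,0]
    - [0,0,0]
    - [0,0,0]
  roll: [0,0,0,0,0,0,0,0,0,0,0]
  fingers: [0.4,0.6,1,1,1,1,1,1,1,1,1]

```text
t: 33.12
tool_pos: [0.4231, 0.3823, 0.2076]
eef_rot: [0.0, 1.0, 0.026, -0.001]
contact_force: [-0.8, 0.2, -1.1]
finger_gap: 1.002
gripper_force: 0.0
```

Run:
```python
from h import *
from plant import camera
s,c=shot("w9"); print(s["t"],s["tool_pos"],s["contact_force"]); lids(s,c,.057)
t=camera("scene")
im=np.hstack([cv2.resize(c["color"],(420,315)),cv2.resize(t["color"][140:400,100:380],(370,315))])
cv2.imwrite("pics/end.png",im[:,:,::-1])
```

```text
33.125 [0.42307154 0.38227477 0.20762738] [-0.76902355  0.15079127 -1.05505648]
lid px [289 279] [337 321] ctr [0.3229 0.3456] size [0.0375 0.0248] ang 50.09
lid px [243 103] [312 179] ctr [0.4614 0.3847] size [0.0594 0.0538] ang 2.88
```

View pics/end.png

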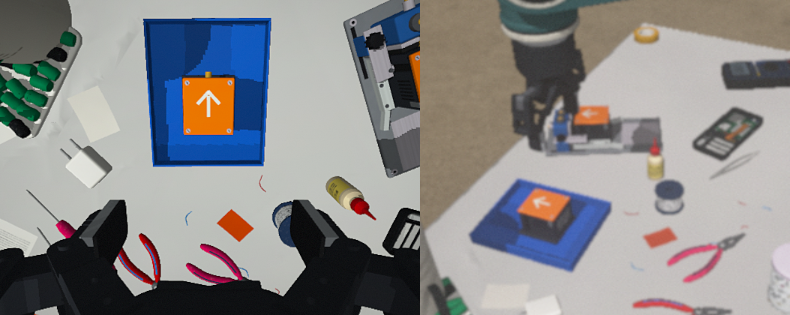

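The lighter cassette stands upright in the tray (lid at about (209,107) left). The other is in the feeder, and the bottle, spool and tape are undisturbed.

```bash
python3 -c "
from plant import ticket
print(ticket.sign_off())"
```

```text
the job is handed in; nothing more can be done
None
```

The job is handed in: the heavier cassette (about 4.8 N against 1.5 N when lifted) is home against the feeder's stop, judging by the force as the catches drew it in and the buffer took about 10 N, and the lighter one stands upright in the blue tray, with the bottle, spool and tape not moved, in about 33 s.

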